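# Switch on the samovar and start its timer

## Robot

A 7-joint arm with a two-finger parallel gripper is mounted at the origin on the work surface. World frame = base frame: x ahead of the robot, y to its left, z up, the work surface at z = 0. Lengths are in m, angles in degrees, forces in N, time in s.
With the tool pointing down it reaches from about 0.425 to 0.875 m from the base axis. Payload 4.7 kg.
Tool frame: the origin (TCP) lies midway between the tips of the shut fingers; the grasp point (between the pads) lies env.grip_point_offset behind it (env.grip_point_offset is the distance from the TCP to the grasp point, in m); z points along the fingers, y is the line along which they close (so a half turn about z gives the same grasp; the last joint's range is limited). The gripper opens to 87 mm and grips with 3 to 60 N. Pads are 19 mm wide; open, the fingers measure 117 mm over their backs; the gripper's body (75 mm by 190 mm) begins 51 mm behind the grasp point.
Start: joints at [0.808, 18.392, -4.016, 83.108, 1.295, 78.541, -3.26], TCP at [0.65, -0, 0.223] pointing down, gripper open.
Joint ranges: [-163.93, 163.93], [-17.29, 119.83], [-79.2, 71.16], [3.27, 140.29], [-89.18, 269.18], [5.43, 117.66], [-154.24, 154.24]. Speed limits (degrees/s): [147.25, 147.25, 180, 180, 180, 180, 180].

## Interface

Orientations are given as [roll, pitch, yaw] about the fixed x, y, z axes, in that order (R = Rz(yaw) Ry(pitch) Rx(roll)).
In Python, from cell import env gives the robot as it stands.
- The arm moves only by the shell command python3 -m creep 'ROWS' [FORCE]. ROWS is a JSON object of lists of equal length, an entry for each row: "translation": the shift along the tool's x, y, z in units of 0.08 m (1.0 is 0.08 m), a list of three; "turn": the turn, a rotation vector about the tool's x, y, z in units of 180 degrees (1.0 is 180 degrees), a list of three; "grip": the opening, from 0 (shut) to 1 (fully open). In form: {"translation": [[x, y, z], ...], "turn": [[ax, ay, az], ...], "grip": [grip, ...]}. A call has 1 to 5 rows; each row shifts and turns the commanded pose from where the row before left it, along the tool's axes as they then stand; what a row does not reach is not made up. A row lasts 1/8 s, in which the tool goes at most 62.5 mm and 10.7 degrees, less where a joint would pass 70% of its speed; a pose out of reach is approached as far as the arm can. A call with a number of a shift or a turn outside -1 to 1 is refused whole. A call with a gripper value outside its range is refused whole. The fingers move at their own pace and stop on an object; FORCE is the grip in N (left out, the last holds). Time passes only in rows, so rows that do not move let the fingers close. It gives the time, the measured TCP pose, the force, the opening and the grip force at its end, in the units of the state.
- env.get_obs(): the state, without advancing time (a new reading comes with each control period).
- env.read_camera(name): name is "scene" or "side" or "wrist"; returns a dict with "frame" (480x640x3 uint8, red, green, blue), "z_map" (480x640 float32, m along the optical axis (not along the pixel's ray), 0 where there is no reading), "K" (3x3 intrinsics, pixels), "rvec" (rotation vector, rad) and "tvec" (3), from world to camera coordinates, as OpenCV has them. Camera axes: x right, y down, z forward; pixel columns grow to the right and rows downward; lengths in m; the calibration is good to about 2 mm. The wrist camera is an equidistant fisheye: a pixel r from the principal point sees the ray r / f radians off the axis. A picture is of the moment at which its call begins.
- env.sign_off(): hands the job in; it is judged then, once.
The state is a dict: "time_s": time; "qpos": joint angles; "joint_velocities": joint speeds; "effort": joint torques, N m; "tool_pos": TCP position; "tool_rot": TCP orientation; "force": force on the tool from outside, world axes, zero at the start; "wrist_torque": the same for the moment, N m; "grip_width": finger opening in m; "grasp_force": force on a finger pad.
Only numpy, scipy, OpenCV 4.12 (cv2) and the standard library are available. Lean on these libraries where they do the work, as an engineer would, in place of code of your own. Each camera call takes 0.05 s, during which the arm holds its last target. There are 200 camera calls.

## Task

The samovar has no cut-off of its own, so start it the usual way, pressing lightly with a fingertip: first press the main switch at the end of the power strip fully on, then the rocker beside the socket that holds the samovar's big round plug, and last tap the long start key of the kitchen timer so that it springs back up. Leave the other rockers and the timer's two round keys alone, and do not lift or push the timer or the tea things about.

Things in the scene. Friction and masses are not known exactly. Their poses are not given: they have to be found in the camera images.
- strip: White power strip screwed down, 290 (its y) x 92 (its x) x 40 mm high; origin under its centre, x away from the robot, y towards the samovar. Four black rockers in a row along the -x edge (pivots x -22, y -108 mm: main; x -26, y -40, 22, 84 mm: sockets'), three round sockets beyond them (x 20, same y), 31 mm high cable trunking along the far edge.
- main_switch (a joint): V-shaped rocker. 0 = off: its outer half (strip -x side) stands up like a ramp, inner half level. 0.4 rad = on: outer half pressed level, inner half up. Held by friction only (2 N at the outer end), it stays where left: press it down to its stop. The main switch: the larger rocker (40 x 28 mm) alone at the -y end of the strip, with no socket beside it.
- main_switch_press (a point): Middle of the outer top edge of the main rocker, where it is pressed down; turns with the rocker. Off it is 52 mm above the table, fully on 44 mm; the strip's face below it is at 40 mm. A blunt finger should be centred here or up to 4 mm farther out (strip -x), so that it stays off the inner half.
- plug_samovar: The samovar's plug: heavy round black plug, 39 mm across, standing 30 mm above the strip's face (top at 70 mm), fixed in one of the three sockets; origin at the centre of its underside. Its socket varies; the rocker to press is the one directly beside it, 46 mm towards the strip's -x edge. (The samovar itself, fixed, 0.40 m high, stands past the strip's +y end; its tap, 105-197 mm high, reaches 168 mm out.)
- socket_a (a point): Centre of the socket nearest the main switch, on the strip's face. A socket may hold the samovar's round plug, a slim flat plug (34 x 14 mm, 20 mm high) or a flat white cover disc (4 mm high).
- switch_a (a joint): V-shaped rocker. 0 = off: its outer half (strip -x side) stands up like a ramp, inner half level. 0.4 rad = on: outer half pressed level, inner half up. Held by friction only (2 N at the outer end), it stays where left: press it down to its stop. The 32 x 22 mm rocker beside the socket nearest the main switch.
- switch_a_press (a point): Middle of the outer top edge of that rocker, where it is pressed down; turns with the rocker. Off it is 50 mm above the table, fully on 44 mm; the strip's face below is at 40 mm. Centre a blunt finger here or up to 4 mm farther out (strip -x).
- socket_b (a point): Centre of the socket in the middle, on the strip's face. A socket may hold the samovar's round plug, a slim flat plug (34 x 14 mm, 20 mm high) or a flat white cover disc (4 mm high).
- switch_b (a joint): V-shaped rocker. 0 = off: its outer half (strip -x side) stands up like a ramp, inner half level. 0.4 rad = on: outer half pressed level, inner half up. Held by friction only (2 N at the outer end), it stays where left: press it down to its stop. The 32 x 22 mm rocker beside the socket in the middle.
- switch_b_press (a point): Middle of the outer top edge of that rocker, where it is pressed down; turns with the rocker. Off it is 50 mm above the table, fully on 44 mm; the strip's face below is at 40 mm. Centre a blunt finger here or up to 4 mm farther out (strip -x).
- socket_c (a point): Centre of the socket farthest from the main switch, nearest the samovar, on the strip's face. A socket may hold the samovar's round plug, a slim flat plug (34 x 14 mm, 20 mm high) or a flat white cover disc (4 mm high).
- switch_c (a joint): V-shaped rocker. 0 = off: its outer half (strip -x side) stands up like a ramp, inner half level. 0.4 rad = on: outer half pressed level, inner half up. Held by friction only (2 N at the outer end), it stays where left: press it down to its stop. The 32 x 22 mm rocker beside the socket farthest from the main switch, nearest the samovar.
- switch_c_press (a point): Middle of the outer top edge of that rocker, where it is pressed down; turns with the rocker. Off it is 50 mm above the table, fully on 44 mm; the strip's face below is at 40 mm. Centre a blunt finger here or up to 4 mm farther out (strip -x).
- timer: Loose white kitchen timer lying on its back, 96 mm wide (its y), 76 mm deep (its x), 20 mm thick, 0.13 kg; origin at the centre of its underside, z up. Display in the half towards +x; a row of three grey keys along the -x edge: minutes and seconds (round, 13 mm) and, at the -y end, the long start key.
- start_key (a joint): Travel of the start key: 0 up, 3 mm (0.003) fully down; spring key, about 2 N to begin and 4 N fully down, comes back by itself.
- start_press (a point): Middle of the top of the long start key (40 mm along the timer's y, 18 mm along its x), 24 mm above the table when up; key face 4 mm above the timer's face. Its centre is 40 mm from the centre of the seconds key.
- minute_key (a joint): Travel of the round minutes key (0 up, 0.003 down, spring); centre at timer x -21.5, y 36 mm. To be left alone.
- second_key (a joint): Travel of the round seconds key (0 up, 0.003 down, spring); centre at timer x -21.5, y 16 mm. To be left alone.
- tea_glass: Bystander, loose: amber tea glass in a steel holder, 74 mm across plus a handle (reaching 67 mm from the axis), 108 mm high; origin under its centre. Stands between the robot and the strip.
- saucer: Bystander, loose: white saucer 102 mm across, 17 mm high, with a teaspoon; origin under its centre. Lies between the robot and the strip.
- teapot: Bystander, loose: white ceramic teapot 142 mm across the belly, 130 mm high, on an 8 mm trivet beyond the strip; origin under its centre.
- tea_caddy: Bystander, loose: square tea tin 87 x 87 mm, 85 mm high, beyond the strip; origin under its centre.
- sugar_bowl: Bystander, loose: round lidded sugar bowl 100 mm across, 86 mm high, beside one end of the strip (the timer is beside the other); origin under its centre.

How it is judged (in metres and radians):
On the way, in this order (a step that is already met when the one before it is completed fails the run):
1. main switch on, with the samovar's rocker still off (value of joint main_switch above 0.3 rad), for 0.1 s.
2. rocker beside the samovar's plug on (((horizontal distance between plug_samovar and socket_a below 0.02 m and value of joint switch_a above 0.3 rad) or (horizontal distance between plug_samovar and socket_b below 0.02 m and value of joint switch_b above 0.3 rad) or (horizontal distance between plug_samovar and socket_c below 0.02 m and value of joint switch_c above 0.3 rad))), for 0.1 s.
3. timer's start key pressed (value of joint start_key above 0.002 m), for 0.03 s.
At the end, for the whole second after the job is handed in: The main rocker and the rocker beside the samovar's plug are on (at least 0.3 of 0.4 rad), the other two rockers off (under 0.12 rad), all three timer keys up (within 0.6 mm), the timer at rest and it and the tea things within 15 mm of where they stood (value of joint main_switch above 0.3 rad and ((horizontal distance between plug_samovar and socket_a below 0.02 m and value of joint switch_a above 0.3 rad) or (horizontal distance between plug_samovar and socket_b below 0.02 m and value of joint switch_b above 0.3 rad) or (horizontal distance between plug_samovar and socket_c below 0.02 m and value of joint switch_c above 0.3 rad)) and not ((not (horizontal distance between plug_samovar and socket_a below 0.02 m) and value of joint switch_a above 0.12 rad) or (not (horizontal distance between plug_samovar and socket_b below 0.02 m) and value of joint switch_b above 0.12 rad) or (not (horizontal distance between plug_samovar and socket_c below 0.02 m) and value of joint switch_c above 0.12 rad)) and value of joint each of start_key, minute_key, second_key below 0.0006 m and distance of each of timer, tea_glass, saucer, teapot, tea_caddy, sugar_bowl from where it was at the start of the episode below 0.015 m and linear speed of timer below 0.02 m/s); the robot touches nothing.
It fails at once if a finger presses on the strip or the timer with more than 30 N (contact force between the fingers and strip above 30 N or contact force between the fingers and timer above 30 N).
It fails at once if a wrong control is pressed: a rocker of another socket (0.12 rad) or the minutes or seconds key (1 mm) ((not (horizontal distance between plug_samovar and socket_a below 0.02 m) and value of joint switch_a above 0.12 rad) or (not (horizontal distance between plug_samovar and socket_b below 0.02 m) and value of joint switch_b above 0.12 rad) or (not (horizontal distance between plug_samovar and socket_c below 0.02 m) and value of joint switch_c above 0.12 rad) or value of joint any of minute_key, second_key above 0.001 m).
It fails at once if the start key is pressed before the samovar is switched on (value of joint start_key above 0.0015 m and not ((horizontal distance between plug_samovar and socket_a below 0.02 m and value of joint switch_a above 0.3 rad) or (horizontal distance between plug_samovar and socket_b below 0.02 m and value of joint switch_b above 0.3 rad) or (horizontal distance between plug_samovar and socket_c below 0.02 m and value of joint switch_c above 0.3 rad))).
It fails at once if the timer is lifted (8 mm) or pushed along (15 mm) (height (world z) of timer above 0.008 m or distance of timer from where it was at the start of the episode above 0.015 m).
It fails at once if a bystander is lifted, shifted more than 15 mm or tipped (distance of any of tea_glass, saucer, teapot, tea_caddy, sugar_bowl from where it was at the start of the episode above 0.015 m or angle between any of tea_glass, saucer, teapot, tea_caddy, sugar_bowl's own z axis and vertical above 0.3 rad).
It also fails if it takes over 48 s, if anything falls off the work surface, if the arm or the gripper's body presses on something with over 40 N, if the wrist force passes 120 N, or if a joint passes its speed limit or range.

## Working session

There is one attempt and no reset: what is moved stays moved. The work goes in short steps, Python scripts to look and compute and a shell command to move; the robot and the scene stay as the last step left them, time stands still between calls to the robot, and variables do not carry over. Pictures are saved under pics/ and viewed, at most 10 in all, crops included, and the job is handed in when it is done.

```bash
mkdir -p pics; cat > h.py <<'E'
import numpy as np, cv2
from cell import env
def save(n,name):
    d=env.read_camera(n); cv2.imwrite(f'pics/{name}.png',d['frame'][:,:,::-1]); np.savez(f'pics/{name}.npz',**d); return d
def pt(d,u,v):
    K=d['K']; R=cv2.Rodrigues(np.array(d['rvec'],float))[0]; t=np.array(d['tvec'],float).ravel()
    z=float(np.median([q for q in d['z_map'][v-1:v+2,u-1:u+2].ravel() if q>0] or [0]))
    c=np.array([(u-K[0,2])/K[0,0],(v-K[1,2])/K[1,1],1])*z
    return R.T@(c-t)
def onz(d,u,v,h):
    K=d['K']; R=cv2.Rodrigues(np.array(d['rvec'],float))[0]; t=np.array(d['tvec'],float).ravel()
    r=R.T@np.array([(u-K[0,2])/K[0,0],(v-K[1,2])/K[1,1],1]); o=-R.T@t
    return o+r*(h-o[2])/r[2]
E
python3 - <<'E'
from h import *
for n in('scene','side'): save(n,n+'0')
o=env.get_obs(); print(o['tool_pos'],o['tool_rot'],o['time_s'],env.grip_point_offset)
E
```

```text
[ 6.49515099e-01 -5.39139486e-05  2.21590746e-01] [-1.79902565e+02  4.90162288e-03  8.99987123e+01] 0.1 0.0187
```

View pics/scene0.png

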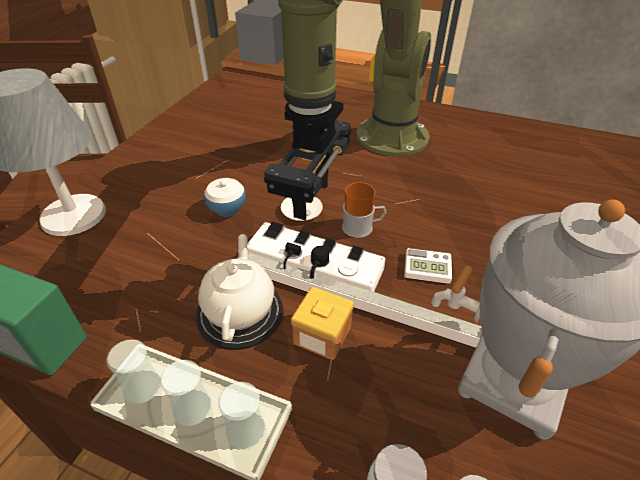

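View pics/side0.png

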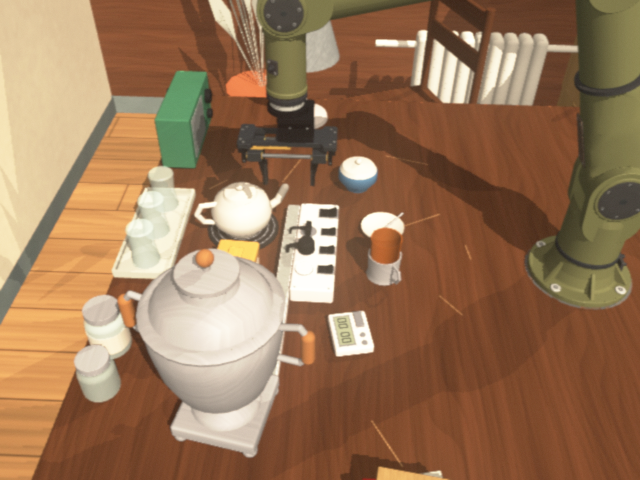

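The strip is seen in both views. From the main switch outwards, it seems to hold the slim plug, the round plug (scene about 320,258), then the cover disc. I'll enlarge the strip and the timer.

```bash
python3 - <<'E'
import cv2
a=cv2.imread('pics/scene0.png')[210:310,240:400]; cv2.imwrite('pics/sc.png',cv2.resize(a,None,fx=5,fy=5,interpolation=cv2.INTER_CUBIC))
a=cv2.imread('pics/side0.png')[195:365,270:400]; cv2.imwrite('pics/sd.png',cv2.resize(a,(455,595),interpolation=cv2.INTER_CUBIC))
a=cv2.imread('pics/scene0.png')[235:295,390:470]; cv2.imwrite('pics/st.png',cv2.resize(a,None,fx=8,fy=8,interpolation=cv2.INTER_CUBIC))
E
```

```text
(no output)
```

View pics/sc.png

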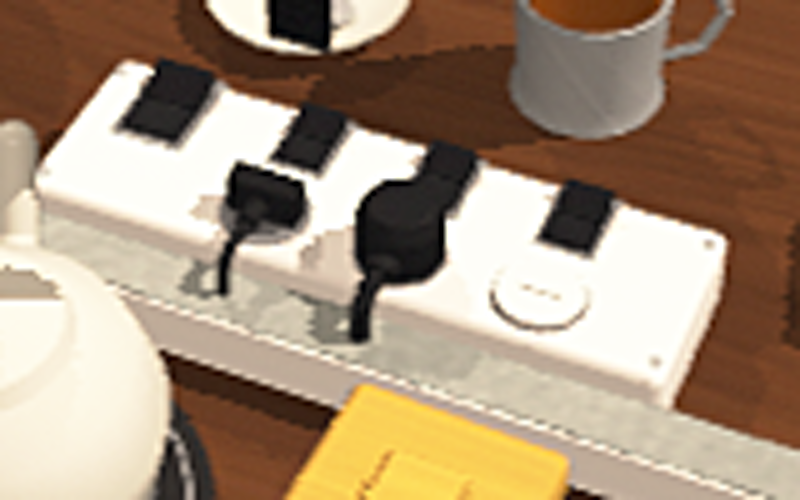

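View pics/sd.png

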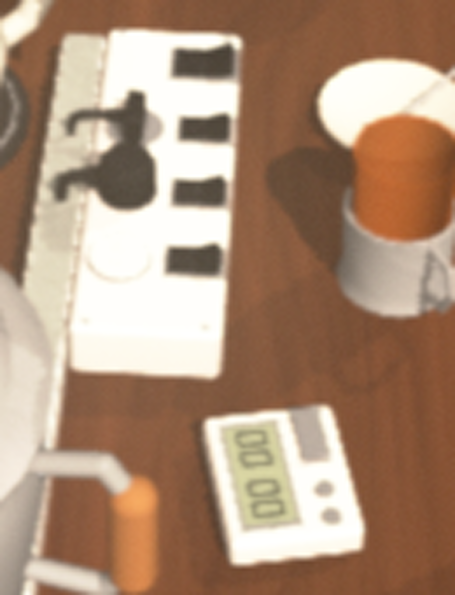

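View pics/st.png

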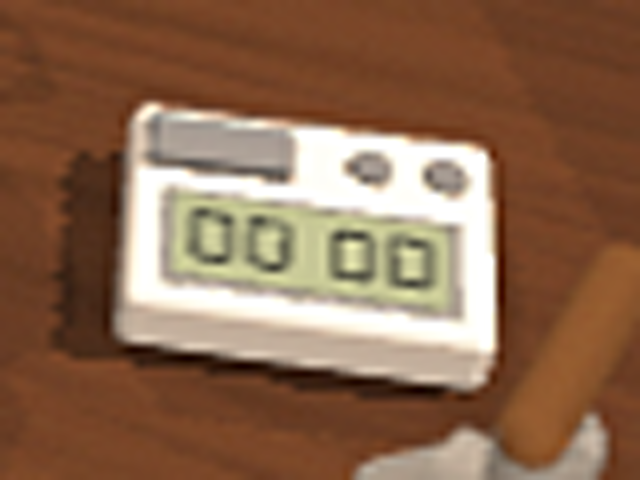

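Scene crop: the slim plug is in a, the round plug in b (400,230) and the disc in c, so rocker b (450,172) is the one to press. The main rocker is at (168,100). The timer's start key is at (222,147) in its crop, with the round keys at (368,167) and (445,177). Side crop: main at (205,62), rocker b at (200,192), start key at (311,432).

```bash
python3 - <<'E'
from h import *
np.set_printoptions(precision=4,suppress=True)
S={k:np.load(f'pics/{k}0.npz') for k in('scene','side')}
def f(s,u,v):return (240+u/5,210+v/5) if s=='sc' else (270+u/3.5,195+v/3.5) if s=='sd' else (390+u/8,235+v/8)
def m(n,s,u,v,h):
    d=S['side' if s=='sd' else 'scene']; x,y=f(s,u,v); print(n,s,onz(d,x,y,h)[:2],pt(d,int(round(x)),int(round(y))))
for c in[('TL',125,62),('TR',722,240),('BL',42,172),('BR',660,385)]: m(c[0],'sc',c[1],c[2],.04)
for c in[('TL',240,38),('TR',222,342),('BL',110,30),('BR',75,335)]: m(c[0],'sd',c[1],c[2],.04)
m('mainedge','sc',188,67,.052);m('mainedge','sd',238,60,.052)
m('bedge','sc',455,147,.05);m('bedge','sd',226,190,.05)
m('plug','sc',402,212,.07);m('plug','sd',127,172,.07)
m('start','st',222,143,.024);m('sec','st',368,165,.023);m('min','st',445,175,.023)
m('start','sd',311,432,.024);m('sec','sd',324,488,.023);m('min','sd',332,515,.023)
for k in S:
    d=S[k];R=cv2.Rodrigues(d['rvec'])[0];print(k,-R.T@d['tvec'].ravel())
E
```

```text
TL sc [ 0.5456 -0.1567] [ 0.5062 -0.1796  0.0022]
TR sc [0.5542 0.1281] [0.5179 0.121  0.0032]
BL sc [ 0.6246 -0.1573] [ 0.6268 -0.1568  0.0433]
BR sc [0.6413 0.1271] [0.6375 0.1263 0.0356]
TL sd [ 0.5452 -0.1539] [ 0.5436 -0.2055 -0.0015]
TR sd [0.5512 0.1351] [0.5518 0.1    0.002 ]
BL sd [ 0.6355 -0.1578] [ 0.6393 -0.2001  0.0049]
BR sd [0.6386 0.1339] [0.6401 0.1267 0.0316]
mainedge sc [ 0.5502 -0.1218] [ 0.5501 -0.1208  0.0534]
mainedge sd [ 0.5463 -0.1151] [ 0.5457 -0.1768  0.0022]
bedge sc [0.5526 0.0071] [0.552  0.0069 0.0505]
bedge sd [0.5517 0.0127] [ 0.5506 -0.0036  0.0359]
plug sc [0.6173 0.0077] [0.6194 0.0077 0.0731]
plug sd [0.6138 0.0212] [0.6147 0.0168 0.0664]
start st [0.4958 0.1887] [0.4996 0.1895 0.0274]
sec st [0.4883 0.2273] [0.492  0.2275 0.0254]
min st [0.4843 0.2473] [0.4862 0.2481 0.0247]
start sd [0.498  0.1888] [0.4976 0.1874 0.0238]
sec sd [0.4909 0.2293] [0.4899 0.2264 0.0209]
min sd [0.4866 0.2485] [0.4862 0.2467 0.0213]
scene [1.2297 0.2431 0.7191]
side [0.5576 1.0293 0.984 ]
```

```bash
python3 - <<'E'
from h import *
H=np.zeros((120,160))
for k in('scene0','side0'):
    d=np.load(f'pics/{k}.npz');K=d['K'];R=cv2.Rodrigues(d['rvec'])[0];z=d['z_map'].astype(float)
    v,u=np.nonzero(z>0);zz=z[v,u]
    P=(np.c_[(u-K[0,2])/K[0,0]*zz,(v-K[1,2])/K[1,1]*zz,zz]-d['tvec'].ravel())@R
    # drop arm: TCP is at 0.65,0 z>0.2
    P=P[(P[:,2]<.19)&(P[:,2]>-.01)]
    i=((P[:,0]-.3)/.005).astype(int);j=((P[:,1]+.4)/.005).astype(int)
    ok=(i>=0)&(i<120)&(j>=0)&(j<160);np.maximum.at(H,(i[ok],j[ok]),P[ok,2])
B=H[::3,:159].reshape(40,53,3).max(2) if 0 else H.reshape(40,3,53*3+1)[:,:,:159].reshape(40,3,53,3).max((1,3))
print('rows x .30+.015i, cols y -.4+.015j, values cm')
for i in range(6,26): print('%.3f'%(.3+.015*i),' '.join('%2d'%(h*100) if h>.012 else ' .' for h in B[i]))
print('      ',' '.join('%2d'%abs(round((-.4+.015*j)*100)) for j in range(53)))
E
```

```text
rows x .30+.015i, cols y -.4+.015j, values cm
0.390  .  .  .  .  .  .  .  .  .  .  .  .  .  .  .  .  2  2  2  1  2  2  .  .  .  .  .  .  .  .  .  .  .  .  .  .  .  .  .  .  .  .  .  .  .  .  .  .  .  .  .  .  .
0.405  .  .  .  .  .  .  .  .  .  .  .  .  .  .  .  1  1  2  2  1  1  2  2  .  .  . 10 11 11 11 11  6  6  .  .  .  .  .  .  .  .  .  .  .  .  .  .  .  .  .  .  .  .
0.420  .  .  .  .  .  .  .  .  .  .  .  .  .  .  .  2  2  1  1  1  1  1  2  .  .  . 11 11  .  . 11 11  6  .  .  .  .  .  .  .  .  .  .  .  .  .  .  .  .  .  .  .  .
0.435  .  .  .  .  .  .  .  .  .  .  .  .  .  .  .  1  1  1  .  1  1  1  2  .  .  . 11 10  .  . 11 10  .  .  .  .  .  .  .  .  .  .  .  .  .  .  .  .  .  .  .  .  .
0.450  .  .  .  .  .  6  7  7  7  5  .  .  .  .  .  1  2  1  .  1  1  1  1  .  .  . 11 11  .  . 11 10  .  .  .  .  .  .  .  .  .  .  .  .  .  .  .  .  .  .  .  .  .
0.465  .  .  .  .  6  7  7  7  7  7  5  .  .  .  .  .  2  1  1  1  1  2  .  .  .  .  6 11 11 11 11  .  .  .  .  .  .  .  .  2  2  2  2  2  .  .  .  .  .  .  .  .  .
0.480  .  .  .  .  7  7  7  8  7  7  6  .  .  .  .  .  .  2  2  
[... 1711 characters left out ...]
  .  .  .  .  .  .  .  .  .  .  .  .  .
0.645  .  .  .  .  .  .  .  .  .  .  .  .  .  .  .  3  3  3  3  3  3  3  5  5  3  3  6  5  3  3  3  3  3  3  3  3  3  3  3  3  3  3  3  3  3  3  3  3  3  4  4  4  5
0.660  .  .  .  .  .  .  .  .  .  .  .  .  .  .  .  3 11 11 11  3  3  3  3  3  3  3  4  3  3  3  3  3  3  3  3  3  3  3  3  3  3  3  3  3  3  3  3  3  3  4  4  5  4
0.675  .  .  .  .  .  .  .  .  .  .  .  .  .  .  .  .  . 11 10  .  .  .  .  .  .  2  .  .  .  2  3  3  3  3  3  3  3  3  3  3  3  3  3  3  3  3  3  3  3  4  .  .  .
       40 38 37 36 34 32 31 30 28 26 25 24 22 20 19 18 16 15 13 12 10  9  7  6  4  3  1  0  2  3  5  6  8  9 11 12 14 15 17 18 20 21 23 24 26 27 29 30 32 34 35 36 38
```

```bash
python3 -m creep '{"translation":[[0,0,0],[0,0,0],[0,0,0],[0,0,0],[0,0,0]],"turn":[[0,0,0.05],[0,0,0.055],[0,0,0.055],[0,0,0.055],[0,0,0.055]],"grip":[0,0,0,0,0]}' 10; python3 -m creep '{"translation":[[-0.26,0.3,0],[-0.26,0.3,0],[-0.26,0.3,0.2],[-0.26,0.3,0.3],[-0.26,0.3,0.3]],"turn":[[0,0,0.055],[0,0,0.055],[0,0,0.055],[0,0,0.055],[0,0,0.01]],"grip":[0,0,0,0,0]}'
```

```text
time_s: 0.72
tool_pos: [0.6497, -0.0, 0.2219]
tool_rot: [-180.0, 0.1, 41.1]
force: [0.2, 0.3, 1.0]
grip_width: 0.0449
grasp_force: 0.0
time_s: 1.35
tool_pos: [0.5983, -0.1466, 0.1574]
tool_rot: [180.0, 0.0, -0.1]
force: [-0.3, -0.2, 0.5]
grip_width: 0.0016
grasp_force: 0.0
```

```bash
python3 -m creep '{"translation":[[-0.33,-0.18,0],[-0.32,-0.17,0.15],[0,0,0.4],[0,0,0.4],[0,0,0.2]],"turn":[[0,0,0],[0,0,0.01],[0,0,0],[0,0,0],[0,0,0]],"grip":[0,0,0,0,0]}'; python3 - <<'E'
from h import *
save('wrist','w1')
E
```

```text
time_s: 1.98
tool_pos: [0.5456, -0.1172, 0.0646]
tool_rot: [-180.0, 0.2, -1.8]
force: [0.8, 0.3, -0.4]
grip_width: 0.0003
grasp_force: 0.0
```

View pics/w1.png

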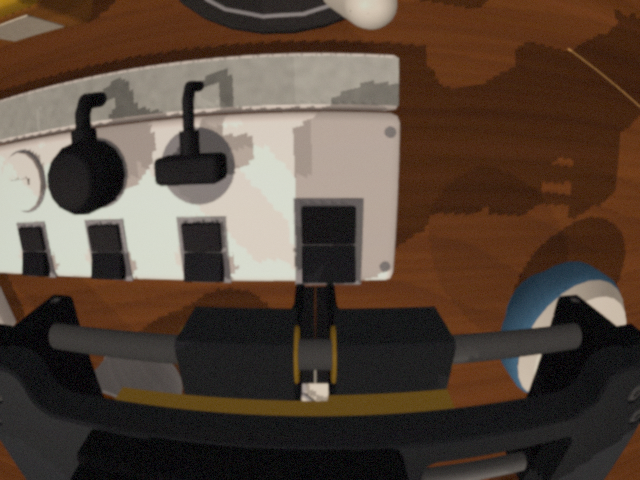

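The fingertips sit at the main rocker's outer edge, edge centre about (329,282), slightly off sideways. Rocker b's outer edge is about (109,279).

```bash
python3 - <<'E'
from h import *
d=np.load('pics/w1.npz');K=d['K'];R=cv2.Rodrigues(d['rvec'])[0];t=d['tvec'].ravel();o=-R.T@t
def w(u,v,h):
    q=np.array([(u-K[0,2])/K[0,0],(v-K[1,2])/K[1,1]]);r=np.linalg.norm(q)
    y=R.T@np.r_[q/r*np.sin(r),np.cos(r)];return (o+y*(h-o[2])/y[2]).round(4)
print(o)
for n,u,v,h in [('main edge',329,283,.052),('main L',302,283,.052),('main R',356,283,.052),('main pivot',329,244,.045),('b edge',109,279,.05),('a edge',204,282,.05),('corner',395,280,.04),('far corner',399,113,.04)]: print(n,w(u,v,h))
p=R@np.array([.5456,-.1172,.0646])+t; th=np.arctan2(np.hypot(*p[:2]),p[2]); e=p[:2]/np.hypot(*p[:2])*th; print('tcp px',K[0,0]*e[0]+K[0,2],K[1,1]*e[1]+K[1,2])
E
```

```text
[ 0.6290919  -0.11933216  0.22597841]
main edge [ 0.5494 -0.1241  0.052 ]
main L [ 0.5499 -0.1102  0.052 ]
main R [ 0.5489 -0.138   0.052 ]
main pivot [ 0.5682 -0.1247  0.045 ]
b edge [0.5522 0.0026 0.05  ]
a edge [ 0.5504 -0.0574  0.05  ]
corner [ 0.5442 -0.1612  0.04  ]
far corner [ 0.6343 -0.1615  0.04  ]
tcp px 315.90581453469935 301.26571395957467
```

```bash
python3 -m creep '{"translation":[[0.02,0.06,0.06],[0,0,0.06],[0,0,0.05],[0,0,0.03],[0,0,0.02]],"turn":[[0,0,0],[0,0,0],[0,0,0],[0,0,0],[0,0,0]],"grip":[0,0,0,0,0]}'
```

```text
time_s: 2.65
tool_pos: [0.5482, -0.1224, 0.0492]
tool_rot: [180.0, 0.0, -1.8]
force: [-1.5, 0.3, 2.6]
grip_width: 0.0006
grasp_force: 1.1
```

```bash
python3 -m creep '{"translation":[[0,0,0.02],[0,0,0.02],[0,0,0]],"turn":[[0,0,0],[0,0,0],[0,0,0]],"grip":[0,0,0]}'; python3 -m creep '{"translation":[[0,0,0.015],[0,0,0]],"turn":[[0,0,0],[0,0,0]],"grip":[0,0]}'
```

```text
time_s: 3.02
tool_pos: [0.5486, -0.1223, 0.0456]
tool_rot: [180.0, -0.0, -1.8]
force: [0.4, 0.4, -0.9]
grip_width: 0.0009
grasp_force: 0.1
time_s: 3.28
tool_pos: [0.5487, -0.1223, 0.0446]
tool_rot: [180.0, -0.0, -1.8]
force: [0.0, -0.2, 1.1]
grip_width: 0.0005
grasp_force: 0.3
```

```bash
python3 -m creep '{"translation":[[0,0,0.012],[0,0,0]],"turn":[[0,0,0],[0,0,0]],"grip":[0,0]}'; python3 -m creep '{"translation":[[-0.01,0,0.012],[0,0,0]],"turn":[[0,0,0],[0,0,0]],"grip":[0,0]}'
```

```text
time_s: 3.52
tool_pos: [0.5487, -0.1223, 0.0444]
tool_rot: [-180.0, -0.0, -1.8]
force: [-2.4, 0.3, 5.9]
grip_width: 0.0007
grasp_force: 2.9
time_s: 3.78
tool_pos: [0.5487, -0.1222, 0.0443]
tool_rot: [-180.0, -0.1, -1.8]
force: [-2.6, 0.4, 10.2]
grip_width: 0.0004
grasp_force: 4.6
```

```bash
python3 -m creep '{"translation":[[0,0,-0.35],[-0.01,-0.5,0],[-0.01,-0.6,0],[-0.01,-0.5,0],[0,0,0]],"turn":[[0,0,0],[0,0,0],[0,0,0],[0,0,0],[0,0,0]],"grip":[0,0,0,0,0]}'; python3 - <<'E'
from h import *
save('wrist','w2')
E
```

```text
time_s: 4.4
tool_pos: [0.5494, 0.0105, 0.0706]
tool_rot: [-179.9, -0.0, -1.4]
force: [0.1, 0.5, 0.9]
grip_width: 0.0003
grasp_force: 0.0
```

View pics/w2.png

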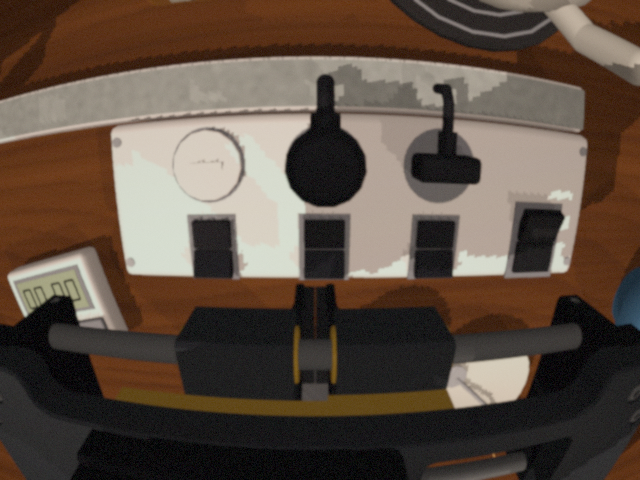

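The main rocker is on, with its inner half up at (540,225). Rocker b's edge centre is (325,278), about 5 mm to the side of the fingers.

```bash
python3 -m creep '{"translation":[[0.01,0.055,0.1],[0,0,0.08],[0,0,0.06],[0,0,0.03],[0,0,0.02]],"turn":[[0,0,0],[0,0,0],[0,0,0],[0,0,0],[0,0,0]],"grip":[0,0,0,0,0]}'; python3 -m creep '{"translation":[[0,0,0.02],[0,0,0.02],[0,0,0]],"turn":[[0,0,0],[0,0,0],[0,0,0]],"grip":[0,0,0]}'
```

```text
time_s: 5.08
tool_pos: [0.5498, 0.0008, 0.0474]
tool_rot: [180.0, 0.0, -1.8]
force: [-1.4, -0.6, 2.8]
grip_width: 0.0006
grasp_force: 1.2
time_s: 5.45
tool_pos: [0.5501, 0.0013, 0.0444]
tool_rot: [180.0, -0.0, -1.8]
force: [-0.7, -0.6, 2.5]
grip_width: 0.0004
grasp_force: 1.6
```

```bash
python3 -m creep '{"translation":[[0,0,0.012],[0,0,0]],"turn":[[0,0,0],[0,0,0]],"grip":[0,0]}'; python3 -m creep '{"translation":[[0,0,0.012],[0,0,0]],"turn":[[0,0,0],[0,0,0]],"grip":[0,0]}'
```

```text
time_s: 5.7
tool_pos: [0.5502, 0.0013, 0.0443]
tool_rot: [-180.0, -0.0, -1.8]
force: [-3.7, -0.8, 7.5]
grip_width: 0.0007
grasp_force: 4.4
time_s: 5.95
tool_pos: [0.5502, 0.0013, 0.0442]
tool_rot: [-180.0, -0.0, -1.8]
force: [-7.1, -1.7, 14.7]
grip_width: 0.0008
grasp_force: 7.0
```

```bash
python3 -m creep '{"translation":[[0,0,-0.4],[0,0,-0.3],[-0.2,-0.6,0],[-0.25,-0.7,0],[-0.25,-0.7,0]],"turn":[[0,0,0],[0,0,0],[0,0,0],[0,0,0],[0,0,0]],"grip":[0,0,0,0,0]}'; python3 -m creep '{"translation":[[-0.04,-0.33,0],[0,0,0],[0,0,0],[0,0,0]],"turn":[[0,0,0],[0,0,-0.036],[0,0,-0.036],[0,0,0]],"grip":[0,0,0,0]}';  python3 - <<'E'
from h import *
save('wrist','w3')
E
```

```text
time_s: 6.58
tool_pos: [0.4987, 0.1651, 0.0984]
tool_rot: [-179.9, -0.1, -1.8]
force: [0.0, 0.7, -0.6]
grip_width: 0.0003
grasp_force: 0.0
time_s: 7.08
tool_pos: [0.4967, 0.1901, 0.0981]
tool_rot: [-180.0, -0.0, 11.1]
force: [0.2, -0.6, 0.1]
grip_width: 0.0004
grasp_force: 0.0
```

View pics/w3.png

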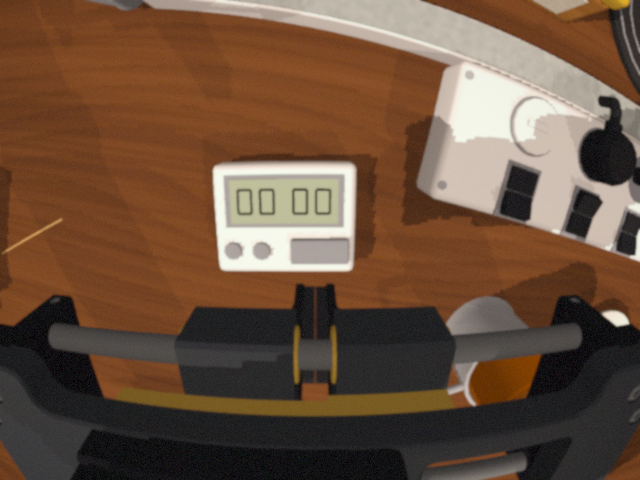

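The long key is at (320,251) almost under the finger line, with the round keys at (233,250) and (262,250). The timer is square to the tool.

```bash
python3 - <<'E'
from h import *
d=np.load('pics/w3.npz');K=d['K'];R=cv2.Rodrigues(d['rvec'])[0];t=d['tvec'].ravel();o=-R.T@t
def w(u,v,h):
    q=np.array([(u-K[0,2])/K[0,0],(v-K[1,2])/K[1,1]]);r=np.linalg.norm(q)
    y=R.T@np.r_[q/r*np.sin(r),np.cos(r)];return (o+y*(h-o[2])/y[2]).round(4)
k=w(320,250.5,.024);print(k,w(262,250.5,.023),w(233,250.5,.023))
o=env.get_obs();a=np.radians(o['tool_rot'][2]);D=k-o['tool_pos'];print('tool units',(D[0]*np.cos(a)+D[1]*np.sin(a))/.08,(D[0]*np.sin(a)-D[1]*np.cos(a))/.08,o['tool_pos'])
E
```

```text
[0.4975 0.1876 0.024 ] [0.4895 0.2262 0.023 ] [0.4855 0.246  0.023 ]
tool units 0.004548950502240259 0.02983844325989938 [0.49668514 0.18987301 0.09815776]
```

```bash
python3 -m creep '{"translation":[[0,0.03,0.3],[0,0,0.3],[0,0,0.2],[0,0,0.06],[0,0,0]],"turn":[[0,0,0],[0,0,0],[0,0,0],[0,0,0],[0,0,0]],"grip":[0,0,0,0,0]}'; python3 -m creep '{"translation":[[0,0,0.03],[0,0,0]],"turn":[[0,0,0],[0,0,0]],"grip":[0,0]}'
```

```text
time_s: 7.75
tool_pos: [0.4974, 0.1873, 0.0297]
tool_rot: [-180.0, -0.0, 11.1]
force: [0.2, 0.8, 1.7]
grip_width: 0.0006
grasp_force: 0.0
time_s: 8.0
tool_pos: [0.4975, 0.1873, 0.0276]
tool_rot: [-180.0, -0.0, 11.2]
force: [-0.9, 0.5, -0.1]
grip_width: 0.0004
grasp_force: 0.0
```

```bash
python3 -m creep '{"translation":[[0,0,0.03],[0,0,0.03],[0,0,0]],"turn":[[0,0,0],[0,0,0],[0,0,0]],"grip":[0,0,0]}'; python3 -m creep '{"translation":[[0,0,0.012],[0,0,0]],"turn":[[0,0,0],[0,0,0]],"grip":[0,0]}'
```

```text
time_s: 8.38
tool_pos: [0.4975, 0.1873, 0.0227]
tool_rot: [-180.0, -0.0, 11.2]
force: [-0.4, 0.4, 3.7]
grip_width: 0.0002
grasp_force: 1.7
time_s: 8.62
tool_pos: [0.4975, 0.1872, 0.0216]
tool_rot: [-180.0, -0.0, 11.2]
force: [0.4, 0.3, 3.7]
grip_width: 0.0002
grasp_force: 2.0
```

```bash
python3 -m creep '{"translation":[[0,0,0.012],[0,0,0]],"turn":[[0,0,0],[0,0,0]],"grip":[0,0]}';python3 -m creep '{"translation":[[0,0,0.006],[0,0,0]],"turn":[[0,0,0],[0,0,0]],"grip":[0,0]}'
```

```text
time_s: 8.88
tool_pos: [0.4975, 0.1873, 0.0214]
tool_rot: [-180.0, -0.0, 11.2]
force: [-2.4, -0.6, 9.8]
grip_width: 0.0006
grasp_force: 4.7
time_s: 9.12
tool_pos: [0.4975, 0.1872, 0.0213]
tool_rot: [-180.0, -0.0, 11.2]
force: [-2.5, -0.0, 12.2]
grip_width: 0.0006
grasp_force: 6.2
```

The key is at its stop, so I'll lift clear and check.

```bash
python3 -m creep '{"translation":[[0,0,-0.2],[0,0,-0.4],[0,0,-0.4],[0,0,-0.4],[0,0,0]],"turn":[[0,0,0],[0,0,0],[0,0,0],[0,0,0],[0,0,0]],"grip":[0,0,0,0,0]}'; python3 - <<'E'
from h import *
save('wrist','w4')
E
```

```text
time_s: 9.75
tool_pos: [0.4987, 0.1878, 0.1347]
tool_rot: [-179.9, -0.3, 11.2]
force: [-0.0, -0.3, -0.4]
grip_width: 0.0007
grasp_force: 0.0
```

View pics/w4.png

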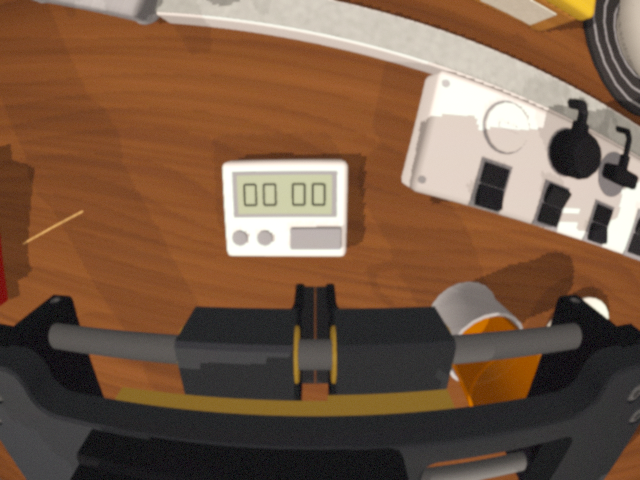

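The timer is in place with its keys up, around (290,238). Rocker b at (553,203) was pressed to its stop, 44.2 mm at 15 N, and nothing else has shifted. I'll hand it in.

```bash
python3 -c "
from cell import env
print(env.sign_off())"
```

```text
the job is handed in; nothing more can be done
None
```

I pressed the main switch on, then the middle socket's rocker beside the samovar's round plug, then tapped the timer's start key, and handed the job in at about 10 s; the sign-off returned no verdict.

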